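# Slide the paint sample under the colour scanner and drop the guard bar

## Robot

A 6-joint arm with a two-finger parallel gripper is mounted at the origin on the work surface. World frame = base frame: x ahead of the robot, y to its left, z up, the work surface at z = 0. Lengths are in mm, angles in rad, forces in N, time in s.
With the tool pointing down it reaches from about 350 to 975 mm from the base axis. Payload 17.4 kg.
Tool frame: the origin (TCP) lies at the centre of the arm's flange, where the gripper is bolted on; the fingertips stand 173 mm ahead of it and the grasp point (between the pads) lies 155 mm ahead of it; z points along the fingers, y is the line along which they close (so a half turn about z gives the same grasp; the last joint's range is limited). The gripper opens to 85 mm and grips with 20 to 120 N. Pads are 22 mm wide; open, the fingers measure 114 mm over their backs; the gripper's body (76 mm by 85 mm) begins 54 mm behind the grasp point. The pads swing forward as they close: fully open they stand 13 mm farther back than shut.
Start: joints at [1.145, 0.116, 1.442, -0, 1.584, -0.038], TCP at [255.262, 624.88, 404.703] pointing down, gripper open.
Joint ranges: [-2.83, 2.83], [-0.83, 2.19], [0.07, 2.5], [-1.14, 4.28], [0.01, 3], [-2.97, 2.97]. Speed limits (rad/s): [1.89, 1.89, 2.22, 3.14, 3.14, 3.14].

## Interface

Orientations are given as a unit quaternion [x, y, z, w].
In Python, from cell import manip gives the robot as it stands. The module is installed in compiled form; this text tells all that it offers.
- The arm moves only by the tool jog_arm, never from a script. Its argument "commands" is a list of rows, each an object of numbers: "tx", "ty", "tz": the shift along the tool's x, y, z in units of 0.5 m (1.0 is 0.5 m); "rx", "ry", "rz": the turn, a rotation vector about the tool's x, y, z in units of pi/2 rad (1.0 is pi/2 rad). A call has 1 to 12 rows; each row is the pose to reach, as a shift and turn from the pose commanded when the call began, along the tool's axes at that moment; what a row does not reach only later rows make up. A row lasts 1/8 s, in which the tool goes at most 62.5 mm and 10.7 degrees, less where a joint would pass 70% of its speed; a pose out of reach is approached as far as the arm can. A call with a number of a shift or a turn outside -1 to 1 is refused whole. A call with a gripper value outside its range is refused whole. "fingers" is the opening, from -1 (shut) to 1 (fully open), set as the call begins (left out, the last holds). The fingers move at their own pace and stop on an object; "force" is the grip in N (left out, the last holds). Time passes only in rows, so rows that repeat a pose let the fingers close. It gives the time, the measured TCP pose, the force, the opening and the grip force at its end, in the units of the state.
- manip.get_state(): the state, without advancing time (a new reading comes with each control period).
- manip.get_image(name): name is "scene" or "top" or "wrist"; returns (picture, depth): 480x640x3 uint8, red, green, blue; 480x640 float32, mm along the optical axis (not along the pixel's ray), 0 where there is no reading.
- manip.camera_info(name): a dict with "K" (3x3 intrinsics, pixels), "dist" ([k1, k2, p1, p2, k3] as OpenCV has them; the pictures are not rectified), "rvec" (rotation vector, rad) and "tvec" (3), from world to camera coordinates, as OpenCV has them; the wrist camera has in their place "tool_from_camera" (4x4, takes a point from camera to tool coordinates, whose origin is the TCP and whose axes are the flange's). Camera axes: x right, y down, z forward; pixel columns grow to the right and rows downward; lengths in mm; the calibration is good to about 2 mm. A picture is of the moment at which its call begins: read the wrist's pose just before it. camera_info takes no time and is no camera call.
- manip.finish_job(): hands the job in; it is judged then, once.
The state is a dict: "t": time; "joint_positions": joint angles; "joint_velocities": joint speeds; "effort": joint torques, N m; "eef_pos": TCP position; "ee_rot": TCP orientation; "wrist_force": force on the tool from outside, world axes, zero at the start; "moment": the same for the moment, N m; "opening": finger opening in mm; "grip_force": force on a finger pad.
Only numpy, scipy, OpenCV 4.12 (cv2) and the standard library are available. Lean on these libraries where they do the work, as an engineer would, in place of code of your own. Each camera call takes 0.05 s, during which the arm holds its last target. There are 200 camera calls.

## Task

Push the blue carrier that bears the red domed paint sample along its slideway until it is in line with the tunnel, then push it in under the scanner hood until it is fully home against the stop, and afterwards swing the drop bar all the way down across the mouth behind it. Slide the carrier without lifting it, keep the sample standing in its place and do not touch it, and leave the empty carrier and everything else on the bench where it is.

Things in the scene. Friction and masses are not known exactly. Their poses are not given: they have to be found in the camera images.
- station: fixed colour-scan station: aluminium T-shaped slideway, dark rails, white hood. Origin: middle of the mouth, at table height; own x runs from the mouth into the tunnel under the hood, roughly away from the robot; own y to the left along the cross lane; z up. Slide floor 8 mm, rails 18 mm above the table. Distances called x, y below are in this frame
- lane_mid (a point): middle of the cross lane's floor, on the tunnel's centre line, at x = -76 mm, y = 0. The lane runs along y from -262 to 262 mm between a rear rail (inner face x = -152 mm) and a front rail (inner face x = 0); rails 12 mm thick. The front rail is open at the mouth
- tunnel_stop (a point): face of the black rubber stop at the tunnel's far end, at x = 167 mm, y = 0, 17 mm above the table (stop's top 26 mm). The tunnel is centred on y = 0 and 98 mm wide between low rails; its mouth flares to about 125 mm
- hood_front (a point): middle of the lower front edge of the white hood, at x = 85 mm, y = 0, 97 mm above the table. The hood reaches from there to x = 195 mm, y = -80 to 80 mm, its top 160 mm above the table
- carrier_mid (a point): centre of the blue carrier that bears the sample: loose block 150 mm long (own x), 90 wide (own y), 34 tall, about 0.45 kg, on the slide floor in either arm of the lane, 125 to 175 mm from y = 0, long axis along station x. Slides with 2 to 6 N of friction. Fully home its front is on the stop, its tail at x = 17 mm and this centre at x = 92 mm, y = 0
- sample_mid (a point): centre of the red domed paint sample, 72 mm across and 45 mm tall, standing loose on the front half of the carrier's top (its centre 25 mm ahead of the carrier's centre), located by four steel pins 7 mm high; its top is 87 mm above the table
- empty_carrier_mid (a point): centre of the other blue carrier, same block, no sample on it, in the opposite arm of the cross lane
- drop_bar (a joint): angle (rad) of the drop bar, yellow with a red end, swinging in an upright plane across the mouth: 0 = down, level across the mouth, pointing to +y; 1.57 = straight up; starts at 1.75 to 2.1, leaning outwards to -y. It stays where it is left (friction 0.12 N m, 1 to 2 N at the red end). A carrier that is not fully home is in its way
- bar_pivot (a point): pivot of the drop bar, at station (6, -76) mm, 30 mm above the table; it turns about station x. The bar is 12 mm thick, its end 145 mm from the pivot
- bar_end (a point): middle of the red end piece of the drop bar (50 mm long, 14 mm thick), on its centre line 120 mm from the pivot
- paint_jar: closed paint jar, red label, 60 mm wide, 85 mm tall, standing beside the hood; to be left alone; origin at its underside
- tape_roll: yellow roll of masking tape lying flat, 100 mm across, 25 mm tall, beside the hood; to be left alone; origin at its underside
- wrench: steel wrench 200 mm long lying between the robot and the station; to be left alone; origin at its underside
- sanding_block: orange sanding block 70 x 130 x 28 mm lying between the robot and the station; to be left alone; origin at its underside
- spray_can: spray can with green label, 66 mm wide, 190 mm tall, at the robot's right; to be left alone; origin at its underside
- mixing_cup: white open cup 90 mm wide, 110 mm tall, at the robot's left; to be left alone; origin at its underside
- body_hammer: hammer 280 mm long lying at the robot's right; to be left alone; origin at its underside
- carrier: the same blue carrier as a whole, origin at the centre of its underside, 17 mm below its centre; x along its length, z up
- sample: the same paint sample as a whole, origin at the centre of its underside
There are look-alikes about, which are no part of the job. What is shaped like the sample but purple is not meant. Leave any white look-alike of the carrier alone.

How it is judged:
By the outcome, as a careful person would: the job done as asked, in the order asked, and still so for the second after the job is handed in, with the robot touching nothing.
It also fails if it takes over 72 s, if anything falls off the work surface, if the arm or the gripper's body presses on something with over 40 N, if the wrist force passes 120 N, or if a joint passes its speed limit or range.

## Working session

There is one attempt and no reset: what is moved stays moved. The work goes in short steps, Python scripts to look and compute and a tool call to move; the robot and the scene stay as the last step left them, time stands still between calls to the robot, and variables do not carry over. Pictures are saved under pics/ and viewed, at most 10 in all, crops included, and the job is handed in when it is done.

Besides the shell and the picture viewer there is one more tool, called after "Call:" by a JSON object that holds its "fn" and its "kwargs", one argument or row to a line. jog_arm: Moves the arm, as the interface text tells. Shifts and turns lie within -1 to 1; 1 stands for 0.5 m of shift or pi/2 rad of turn. Its arguments: {"type":"object","properties":{"commands":{"type":"array"},"fingers":{"type":"number"},"force":{"type":"number"}},"required":["commands"]}

```bash
mkdir -p pics
cat > h.py <<'E'
import numpy as np, cv2
from cell import manip
from scipy.spatial.transform import Rotation as R
def cam(name):
    i=manip.camera_info(name); K=np.array(i["K"],float); d=np.array(i["dist"],float)
    if "rvec" in i:
        Rm=cv2.Rodrigues(np.array(i["rvec"],float))[0]; t=np.array(i["tvec"],float).ravel()
        return K,d,Rm.T,-Rm.T@t
    s=manip.get_state(); T=np.array(i["tool_from_camera"]); Q=R.from_quat(s["ee_rot"]).as_matrix()
    return K,d,Q@T[:3,:3],Q@T[:3,3]+np.array(s["eef_pos"])
def toplane(c,uv,z):
    K,d,Rw,o=c; p=cv2.undistortPoints(np.array(uv,float).reshape(-1,1,2),K,d).reshape(-1,2)
    r=np.c_[p,np.ones(len(p))]@Rw.T
    return o+r*((z-o[2])/r[:,2])[:,None]
def save(img,n): cv2.imwrite("pics/"+n,cv2.cvtColor(img,cv2.COLOR_RGB2BGR))
E
python3 - <<'E'
from h import *
for n in("top","scene"):
    c=cam(n); im,d=manip.get_image(n); save(im,n+"0.png"); np.savez(n+"0.npz",im=im,d=d)
    print(n,c[3],c[2][:,2])
s=manip.get_state();print(s["t"],s["eef_pos"],s["ee_rot"],s["wrist_force"])
E
```

```text
top [ 437.43542683   -4.48146273 1350.96745656] [ 0.08410119 -0.00532664 -0.99644298]
scene [1324.87372602 -490.94945125  988.46359043] [-0.60917903  0.36826411 -0.70234069]
0.1 [255.25437307 624.89317974 404.07352658] [ 1.92684600e-01  9.81260625e-01 -4.64363571e-04 -1.22907610e-04] [-0.60682993  0.22951622 -0.71491875]
```

View pics/top0.png

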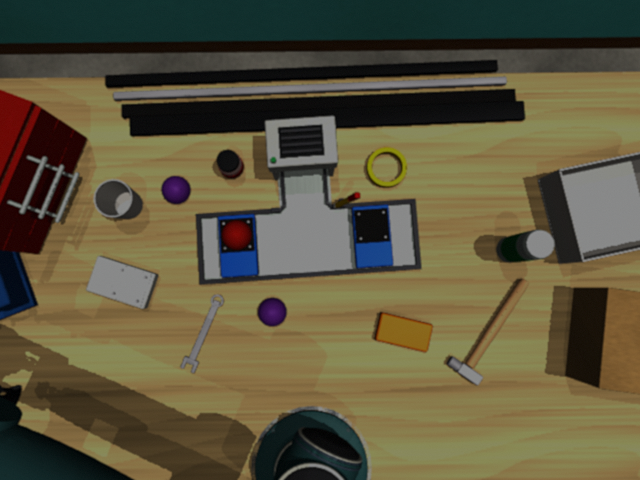

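View pics/scene0.png

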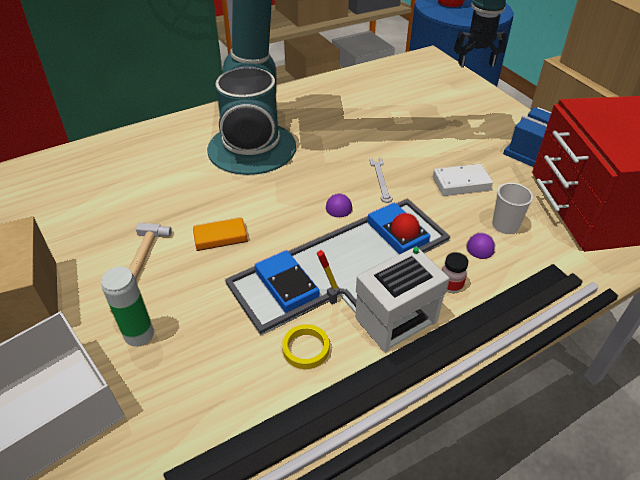

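The top view shows the red sample's carrier in the left (+y) arm at px (238,247) and the empty one at (372,238). The lane's outer corners are near (197,214), (415,200), (420,268) and (201,283), and the bar's red end is at (356,196), leaning to -y. The scene view agrees with this.

```bash
cat >> h.py <<'E'
def blobs(im,lo,hi,amin=60):
    m=cv2.inRange(cv2.cvtColor(im,cv2.COLOR_RGB2HSV),lo,hi)
    cs=cv2.findContours(m,cv2.RETR_EXTERNAL,cv2.CHAIN_APPROX_NONE)[0]
    return [c.reshape(-1,2) for c in cs if cv2.contourArea(c)>amin]
E
python3 - <<'E'
from h import *
im=np.load("top0.npz")["im"]; c=cam("top")
for b in blobs(im,(100,120,60),(125,255,255)):
    if 180<b[:,0].mean()<420:
        p=toplane(c,b,42)[:,:2].astype(np.float32); r=cv2.minAreaRect(p); print("blue",b.mean(0),r)
for b in blobs(im,(0,150,80),(8,255,255),5):
    if 200<b[:,0].mean()<420: print("red",b.mean(0),cv2.boundingRect(b),toplane(c,[b.mean(0)],65))
m=cv2.inRange(cv2.cvtColor(im,cv2.COLOR_RGB2HSV),(0,0,0),(179,90,75)); m[:190]=0;m[295:]=0;m[:,:190]=0;m[:,430:]=0
cs=max(cv2.findContours(m,cv2.RETR_EXTERNAL,cv2.CHAIN_APPROX_NONE)[0],key=cv2.contourArea).reshape(-1,2)
print(cv2.boundingRect(cs)); p=toplane(c,cs,18)[:,:2].astype(np.float32); r=cv2.minAreaRect(p); print("rail",r,cv2.boxPoints(r))
# clicked corners
print(toplane(c,[(197,214),(415,200),(420,268),(201,283)],18))
ca=cv2.resize(im[150:300,180:440],None,fx=3,fy=3,interpolation=cv2.INTER_CUBIC); save(ca,"crop.png")
E
```

```text
blue [237.63350785 244.88481675] ((538.5562133789062, 171.78091430664062), (150.90975952148438, 90.08821868896484), 3.188150405883789)
blue [371.94904459 231.75159236] ((557.4197387695312, -154.31161499023438), (151.0937957763672, 89.1058578491211), 3.3325846195220947)
red [236.01724138 233.65517241] (226, 224, 21, 21) [[563.85529311 172.42561193  65.        ]]
red [357. 195.] (355, 193, 5, 5) [[ 653.62872084 -118.29155568   65.        ]]
(196, 190, 225, 94)
rail ((570.4083251953125, 3.08563232421875), (218.98789978027344, 547.1569213867188), 3.3100106716156006) [[ 445.30103  269.88568]
 [ 476.89307 -276.35846]
 [ 695.5156  -263.71442]
 [ 663.9236   282.52972]]
[[ 618.66558075  275.59879618   18.        ]
 [ 647.20480246 -266.72589101   18.        ]
 [ 477.83843939 -274.21478587   18.        ]
 [ 447.8404676   264.88488241   18.        ]]
```

View pics/crop.png

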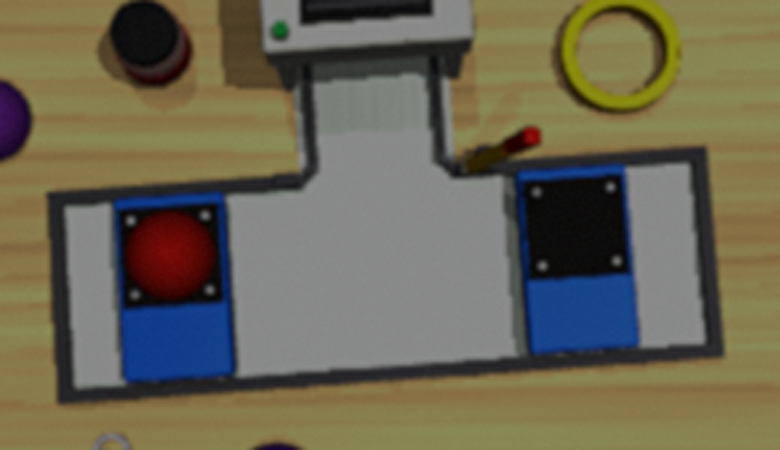

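```bash
cat >> h.py <<'E'
Y=np.radians(3.31); RS=R.from_euler('z',Y); O=RS.apply([623.6,-29.8,0])
BASE=RS*R.from_matrix(np.array([[-1,0,0],[0,1,0],[0,0,-1.]]).T)
def st(p): return RS.inv().apply(np.array(p)-O)
def tip():
    s=manip.get_state(); q=R.from_quat(s["ee_rot"]); return s,q,st(np.array(s["eef_pos"])+q.apply([0,0,173]))
def plan(pts):   # pts: (x,y,z, tilt about station x deg, tilt about station y deg) of the fingertip, station frame
    s,q,t=tip(); print("t",round(s["t"],2),"tip",t.round(1),"F",RS.inv().apply(s["wrist_force"]).round(1),"rpy",(RS.inv()*q*(RS.inv()*BASE).inv()).as_rotvec(True).round(1))
    for x,y,z,a,b in pts:
        Q=RS*R.from_euler('xy',[a,b],degrees=True)*RS.inv()*BASE
        T=O+RS.apply([x,y,z])-Q.apply([0,0,173])
        d=q.inv().apply(T-np.array(s["eef_pos"]))/500; r=(q.inv()*Q).as_rotvec()/(np.pi/2)
        print((x,y,z),"t",d.round(3),"r",r.round(3))
E
python3 - <<'E'
from h import *
plan([(-71,260,150,-20,0),(-71,252,26,-20,0)])
E
```

```text
t 0.1 tip [-332.8  638.8  231.1] F [-0.6  0.3 -0.7] rpy [ -0.1   0.  -25.5]
(-71, 260, 150) t [-0.748 -0.351  0.183] r [ 0.218 -0.05  -0.281]
(-71, 252, 26) t [-0.755 -0.366  0.431] r [ 0.218 -0.05  -0.281]
```

Call:
{"fn": "jog_arm", "kwargs": {
  "commands": [
    {"tx":-0.748,"ty":-0.351,"tz":0.183,"rx":0.218,"ry":-0.05,"rz":-0.281},
    {"tx":-0.748,"ty":-0.351,"tz":0.183,"rx":0.218,"ry":-0.05,"rz":-0.281},
    {"tx":-0.748,"ty":-0.351,"tz":0.183,"rx":0.218,"ry":-0.05,"rz":-0.281},
    {"tx":-0.748,"ty":-0.351,"tz":0.183,"rx":0.218,"ry":-0.05,"rz":-0.281},
    {"tx":-0.748,"ty":-0.351,"tz":0.183,"rx":0.218,"ry":-0.05,"rz":-0.281},
    {"tx":-0.748,"ty":-0.351,"tz":0.183,"rx":0.218,"ry":-0.05,"rz":-0.281},
    {"tx":-0.748,"ty":-0.351,"tz":0.183,"rx":0.218,"ry":-0.05,"rz":-0.281},
    {"tx":-0.748,"ty":-0.351,"tz":0.183,"rx":0.218,"ry":-0.05,"rz":-0.281},
    {"tx":-0.748,"ty":-0.351,"tz":0.183,"rx":0.218,"ry":-0.05,"rz":-0.281},
    {"tx":-0.748,"ty":-0.351,"tz":0.183,"rx":0.218,"ry":-0.05,"rz":-0.281},
    {"tx":-0.748,"ty":-0.351,"tz":0.183,"rx":0.218,"ry":-0.05,"rz":-0.281}
  ],
  "fingers": -1
}}

```text
t: 1.48
eef_pos: [534.6, 321.7, 313.5]
ee_rot: [-0.029, 0.984, -0.173, 0.006]
wrist_force: [0.1, 0.3, 0.3]
opening: -0.4
grip_force: 0.0
```

Run:
```python
from h import *
im,d=manip.get_image("wrist"); save(im,"w1.png"); c=cam("wrist")
for b in blobs(im,(100,120,60),(125,255,255),500):
    p=toplane(c,b,42); q=st(p)[:,:2].astype(np.float32); print("blue st",q.min(0),q.max(0),cv2.minAreaRect(q))
plan([(-71,252,26,-20,0)])
```

```text
blue st [-152.96486  126.91553] [-25.611801 224.72289 ] ((-89.19438171386719, 175.78131103515625), (127.59169006347656, 97.49883270263672), 0.3525890111923218)
t 1.52 tip [-71.  261.  150.8] F [-0.1 -0.5  0.1] rpy [-20.   -0.1   0.1]
(-71, 252, 26) t [-0.     0.069  0.241] r [0.001 0.001 0.001]
```

View pics/w1.png

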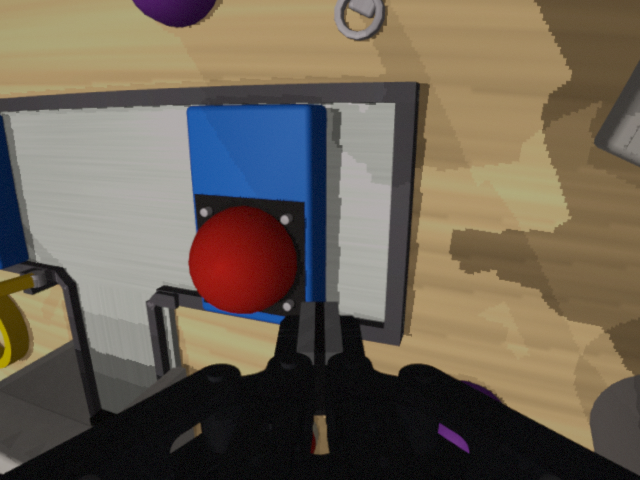

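The wrist picture shows the loaded carrier at px (190–325, 105–320) with its outer lane rail at about x=405. The shut fingers at (320,320) are over the gap beside the carrier, so I go down.

Call:
{"fn": "jog_arm", "kwargs": {
  "commands": [
    {"tz":0.12,"ty":0.035},
    {"tz":0.2,"ty":0.06},
    {"tz":0.241,"ty":0.069},
    {"tz":0.241,"ty":0.069},
    {"tz":0.241,"ty":0.069}
  ]
}}

```text
invalid input at $.commands[0]: expected keys tx, ty, tz, rx, ry, rz
```

Run:
```python
from h import *
plan([(-71,242,26,-20,0),(-71,142,26,-20,0),(-71,62,26,-20,0)])
```

```text
t 1.52 tip [-71.  261.  150.8] F [-0.1 -0.5  0.1] rpy [-20.   -0.1   0.1]
(-71, 242, 26) t [-0.     0.05   0.248] r [0.001 0.001 0.001]
(-71, 142, 26) t [ 0.    -0.138  0.316] r [0.001 0.001 0.001]
(-71, 62, 26) t [ 0.    -0.289  0.37 ] r [0.001 0.001 0.001]
```

Call:
{"fn": "jog_arm", "kwargs": {
  "commands": [
    {"tx":0,"ty":0.035,"tz":0.12,"rx":0,"ry":0,"rz":0},
    {"tx":0,"ty":0.065,"tz":0.22,"rx":0,"ry":0,"rz":0},
    {"tx":0,"ty":0.069,"tz":0.241,"rx":0,"ry":0,"rz":0},
    {"tx":0,"ty":0.069,"tz":0.241,"rx":0,"ry":0,"rz":0},
    {"tx":0,"ty":0.05,"tz":0.248,"rx":0,"ry":0,"rz":0},
    {"tx":0,"ty":0.035,"tz":0.2535,"rx":0,"ry":0,"rz":0},
    {"tx":0,"ty":0.02,"tz":0.259,"rx":0,"ry":0,"rz":0},
    {"tx":0,"ty":0.005,"tz":0.264,"rx":0,"ry":0,"rz":0},
    {"tx":0,"ty":-0.01,"tz":0.2695,"rx":0,"ry":0,"rz":0}
  ]
}}

```text
t: 2.65
eef_pos: [538.4, 270.2, 189.0]
ee_rot: [-0.029, 0.985, -0.173, 0.006]
wrist_force: [0.2, 6.7, 2.4]
opening: 0.0
grip_force: 3.2
```

```bash
cat >> h.py <<'E'
def where(n="top"):
    im,d=manip.get_image(n); c=cam(n)
    for b in blobs(im,(100,120,60),(125,255,255)):
        if 180<b[:,0].mean()<420: r=cv2.minAreaRect(st(toplane(c,b,42))[:,:2].astype(np.float32)); print("blue",np.round(r[0],1),np.round(r[1],1),round(r[2],1))
    for b in blobs(im,(0,150,80),(8,255,255),100):
        if 200<b[:,0].mean()<420: print("red",st(toplane(c,[b.mean(0)],62)).round(1))
    return im
E
python3 - <<'E'
from h import *
where()
plan([(-71,142,26,-20,0),(-71,62,26,-20,0)])
E
```

```text
blue [-76.4 155.7] [ 90.3 151.3] 89.1
blue [ -76.3 -156.2] [151.6  89.5] 0.1
red [[-51.2 154.4  62. ]]
t 2.7 tip [-70.2 208.7  26.3] F [0.9 1.4 1.6] rpy [-19.9  -0.1   0. ]
(-71, 142, 26) t [ 0.001 -0.125  0.046] r [ 0.001  0.001 -0.   ]
(-71, 62, 26) t [ 0.001 -0.275  0.1  ] r [ 0.001  0.001 -0.   ]
```

Call:
{"fn": "jog_arm", "kwargs": {
  "commands": [
    {"tx":0,"ty":-0.018,"tz":0.0065,"rx":0,"ry":0,"rz":0},
    {"tx":0,"ty":-0.04,"tz":0.0145,"rx":0,"ry":0,"rz":0},
    {"tx":0,"ty":-0.064,"tz":0.023,"rx":0,"ry":0,"rz":0},
    {"tx":0,"ty":-0.088,"tz":0.032,"rx":0,"ry":0,"rz":0},
    {"tx":0,"ty":-0.112,"tz":0.041,"rx":0,"ry":0,"rz":0},
    {"tx":0,"ty":-0.136,"tz":0.0495,"rx":0,"ry":0,"rz":0},
    {"tx":0,"ty":-0.16,"tz":0.058,"rx":0,"ry":0,"rz":0},
    {"tx":0,"ty":-0.184,"tz":0.067,"rx":0,"ry":0,"rz":0},
    {"tx":0,"ty":-0.208,"tz":0.076,"rx":0,"ry":0,"rz":0},
    {"tx":0,"ty":-0.232,"tz":0.0845,"rx":0,"ry":0,"rz":0},
    {"tx":0,"ty":-0.252,"tz":0.0917,"rx":0,"ry":0,"rz":0},
    {"tx":0,"ty":-0.266,"tz":0.0968,"rx":0,"ry":0,"rz":0}
  ]
}}

```text
t: 4.2
eef_pos: [546.6, 128.9, 188.9]
ee_rot: [-0.028, 0.985, -0.173, 0.006]
wrist_force: [0.2, 7.0, 4.6]
opening: 0.4
grip_force: 3.6
```

Run:
```python
from h import *
where()
plan([(-71,53,26,-20,0)])
```

```text
blue [-77.8  15.3] [ 88.7 149.6] 89.3
blue [ -76.2 -156.3] [151.7  89.5] 0.0
red [[-51.1  12.   62. ]]
t 4.25 tip [-70.1  67.3  26.2] F [0.6 0.9 1.7] rpy [-19.9  -0.1  -0. ]
(-71, 53, 26) t [ 0.001 -0.026  0.01 ] r [ 0.001  0.001 -0.   ]
```

Call:
{"fn": "jog_arm", "kwargs": {
  "commands": [
    {"tx":0,"ty":-0.014,"tz":0.005,"rx":0,"ry":0,"rz":0},
    {"tx":0,"ty":-0.022,"tz":0.008,"rx":0,"ry":0,"rz":0},
    {"tx":0,"ty":-0.025,"tz":0.0093,"rx":0,"ry":0,"rz":0},
    {"tx":0,"ty":-0.025,"tz":0.0093,"rx":0,"ry":0,"rz":0},
    {"tx":0,"ty":0.01,"tz":-0.004,"rx":0,"ry":0,"rz":0},
    {"tx":0,"ty":0.056,"tz":-0.0205,"rx":0,"ry":0,"rz":0},
    {"tx":0,"ty":0.029,"tz":-0.096,"rx":0,"ry":0,"rz":0},
    {"tx":0,"ty":0.029,"tz":-0.096,"rx":0,"ry":0,"rz":0}
  ]
}}

```text
t: 5.25
eef_pos: [545.0, 160.3, 231.0]
ee_rot: [-0.029, 0.984, -0.173, 0.007]
wrist_force: [0.2, 0.4, 1.0]
opening: 0.0
grip_force: 0.0
```

Run:
```python
from h import *
where()
plan([(-71,97,150,-20,0),(-200,97,150,0,-15),(-200,0,100,0,-15),(-190,0,26,0,-15)])
```

```text
blue [-77.7   2. ] [ 88.4 149.5] 89.2
blue [ -76.3 -156.2] [151.5  89.5] 0.0
red [[-51.   -1.2  62. ]]
t 5.3 tip [-70.1  99.1  66.7] F [-0.4  0.1 -0.2] rpy [-19.9  -0.2   0. ]
(-71, 97, 150) t [ 0.    -0.06  -0.155] r [0.001 0.002 0.   ]
(-200, 97, 150) t [ 0.348 -0.175 -0.124] r [-0.22  -0.163  0.029]
(-200, 0, 100) t [ 0.349 -0.323  0.036] r [-0.22  -0.163  0.029]
(-190, 0, 26) t [ 0.329 -0.272  0.175] r [-0.22  -0.163  0.029]
```

Call:
{"fn": "jog_arm", "kwargs": {
  "commands": [
    {"tx":0,"ty":-0.06,"tz":-0.155,"rx":0,"ry":0,"rz":0},
    {"tx":0,"ty":-0.06,"tz":-0.155,"rx":0,"ry":0,"rz":0},
    {"tx":0.348,"ty":-0.175,"tz":-0.124,"rx":-0.22,"ry":-0.163,"rz":0.029},
    {"tx":0.348,"ty":-0.175,"tz":-0.124,"rx":-0.22,"ry":-0.163,"rz":0.029},
    {"tx":0.348,"ty":-0.175,"tz":-0.124,"rx":-0.22,"ry":-0.163,"rz":0.029},
    {"tx":0.348,"ty":-0.175,"tz":-0.124,"rx":-0.22,"ry":-0.163,"rz":0.029},
    {"tx":0.349,"ty":-0.323,"tz":0.036,"rx":-0.22,"ry":-0.163,"rz":0.029},
    {"tx":0.349,"ty":-0.323,"tz":0.036,"rx":-0.22,"ry":-0.163,"rz":0.029},
    {"tx":0.349,"ty":-0.323,"tz":0.036,"rx":-0.22,"ry":-0.163,"rz":0.029},
    {"tx":0.349,"ty":-0.323,"tz":0.036,"rx":-0.22,"ry":-0.163,"rz":0.029}
  ]
}}

```text
t: 6.55
eef_pos: [379.6, -8.6, 266.1]
ee_rot: [-0.028, 0.991, 0.003, 0.129]
wrist_force: [-1.8, 0.4, -0.5]
opening: 0.2
grip_force: 0.0
```

Run:
```python
from h import *
where()
plan([(-195,0,27,0,-15),(-165,0,27,0,-15),(-65,0,27,0,-15)])
```

```text
blue [-77.4   2.1] [ 88.6 148.8] 89.2
blue [ -76.3 -156.3] [151.6  89.5] 0.0
red [[-51.1  -1.6  62. ]]
t 6.6 tip [-200.6   -0.4   99.3] F [ 0.6  0.4 -0.6] rpy [ -0.  -14.9   0. ]
(-195, 0, 27) t [0.027 0.001 0.143] r [-0.    -0.001  0.   ]
(-165, 0, 27) t [-0.031  0.001  0.158] r [-0.    -0.001  0.   ]
(-65, 0, 27) t [-0.224  0.001  0.209] r [-0.    -0.001  0.   ]
```

Call:
{"fn": "jog_arm", "kwargs": {
  "commands": [
    {"tx":0.014,"ty":0.001,"tz":0.08,"rx":0,"ry":0,"rz":0},
    {"tx":0.027,"ty":0.001,"tz":0.143,"rx":0,"ry":0,"rz":0},
    {"tx":0.027,"ty":0.001,"tz":0.143,"rx":0,"ry":0,"rz":0},
    {"tx":-0.012,"ty":0.001,"tz":0.153,"rx":0,"ry":0,"rz":0},
    {"tx":-0.035,"ty":0.001,"tz":0.159,"rx":0,"ry":0,"rz":0},
    {"tx":-0.05,"ty":0.001,"tz":0.163,"rx":0,"ry":0,"rz":0},
    {"tx":-0.066,"ty":0.001,"tz":0.167,"rx":0,"ry":0,"rz":0},
    {"tx":-0.085,"ty":0.001,"tz":0.172,"rx":0,"ry":0,"rz":0},
    {"tx":-0.1045,"ty":0.001,"tz":0.177,"rx":0,"ry":0,"rz":0},
    {"tx":-0.124,"ty":0.001,"tz":0.182,"rx":0,"ry":0,"rz":0}
  ]
}}

```text
t: 7.85
eef_pos: [463.0, -3.3, 195.1]
ee_rot: [-0.029, 0.991, 0.003, 0.129]
wrist_force: [-6.1, -1.0, 2.9]
opening: 0.2
grip_force: 2.9
```

Run:
```python
from h import *
im=where()
save(cv2.resize(im[100:300,180:440],None,fx=3,fy=3),"p1.png")
plan([(-107,0,27,0,-15),(-20,0,27,0,-15)])
```

```text
blue [ -76.2 -156.3] [151.7  89.5] 0.0
blue [-32.7   3. ] [149.2  89. ] 0.4
red [[-6.4  0.1 62. ]]
t 7.9 tip [-116.2   -0.4   28.1] F [-1.7 -0.1 -0.8] rpy [ -0.  -14.9   0. ]
(-107, 0, 27) t [-0.017  0.001  0.007] r [-0.    -0.001  0.   ]
(-20, 0, 27) t [-0.185  0.     0.052] r [-0.    -0.001  0.   ]
```

View pics/p1.png

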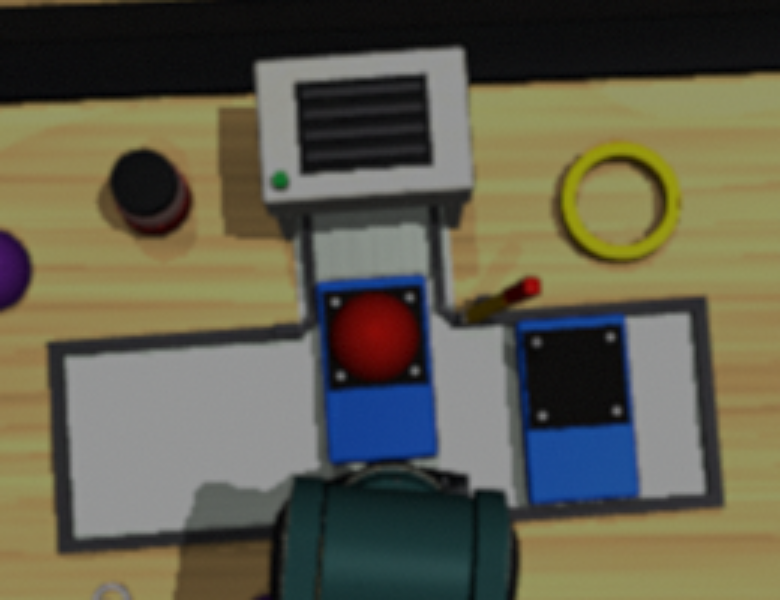

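Call:
{"fn": "jog_arm", "kwargs": {
  "commands": [
    {"tx":-0.014,"ty":0,"tz":0.004,"rx":0,"ry":0,"rz":0},
    {"tx":-0.03,"ty":0,"tz":0.0085,"rx":0,"ry":0,"rz":0},
    {"tx":-0.046,"ty":0,"tz":0.013,"rx":0,"ry":0,"rz":0},
    {"tx":-0.062,"ty":0,"tz":0.0175,"rx":0,"ry":0,"rz":0},
    {"tx":-0.078,"ty":0,"tz":0.022,"rx":0,"ry":0,"rz":0},
    {"tx":-0.094,"ty":0,"tz":0.0265,"rx":0,"ry":0,"rz":0},
    {"tx":-0.11,"ty":0,"tz":0.031,"rx":0,"ry":0,"rz":0},
    {"tx":-0.126,"ty":0,"tz":0.0355,"rx":0,"ry":0,"rz":0},
    {"tx":-0.142,"ty":0,"tz":0.04,"rx":0,"ry":0,"rz":0},
    {"tx":-0.158,"ty":0,"tz":0.0445,"rx":0,"ry":0,"rz":0},
    {"tx":-0.174,"ty":0,"tz":0.049,"rx":0,"ry":0,"rz":0}
  ]
}}

```text
t: 9.28
eef_pos: [553.0, 1.8, 193.8]
ee_rot: [-0.029, 0.991, 0.003, 0.129]
wrist_force: [-7.8, -0.3, 6.3]
opening: 0.1
grip_force: 3.7
```

Run:
```python
from h import *
where()
plan([(0,0,27,0,-15),(8,0,27,0,-15)])
```

```text
blue [ -76.3 -156.3] [ 89.5 151.6] 90.0
blue [36.4  3.3] [ 89.6 106.5] 89.5
red [[75.4 -0.3 62. ]]
t 9.32 tip [-26.2  -0.4  26.7] F [-2.1  0.6  0.3] rpy [ -0.  -14.9   0. ]
(0, 0, 27) t [-0.05   0.001  0.013] r [-0.001 -0.001  0.   ]
(8, 0, 27) t [-0.066  0.001  0.017] r [-0.001 -0.001  0.   ]
```

Call:
{"fn": "jog_arm", "kwargs": {
  "commands": [
    {"tx":-0.014,"ty":0,"tz":0.0035,"rx":0,"ry":0,"rz":0},
    {"tx":-0.026,"ty":0,"tz":0.0065,"rx":0,"ry":0,"rz":0},
    {"tx":-0.038,"ty":0,"tz":0.01,"rx":0,"ry":0,"rz":0},
    {"tx":-0.048,"ty":0,"tz":0.0125,"rx":0,"ry":0,"rz":0},
    {"tx":-0.056,"ty":0,"tz":0.0145,"rx":0,"ry":0,"rz":0},
    {"tx":-0.062,"ty":0,"tz":0.016,"rx":0,"ry":0,"rz":0},
    {"tx":-0.065,"ty":0,"tz":0.0168,"rx":0,"ry":0,"rz":0}
  ]
}}

```text
t: 10.2
eef_pos: [586.3, 3.7, 193.6]
ee_rot: [-0.029, 0.991, 0.003, 0.129]
wrist_force: [-6.3, -0.8, 4.2]
opening: -0.2
grip_force: 3.2
```

Run:
```python
from h import *
where()
plan([(12,0,27,0,-15)])
```

```text
blue [ -76.2 -156.3] [151.7  89.5] 0.0
blue [54.9  3.1] [89.3 69.6] 89.4
t 10.25 tip [ 6.3 -0.5 26.5] F [-5.   0.4  3.3] rpy [ -0.  -14.8   0. ]
(12, 0, 27) t [-0.01   0.001  0.002] r [-0.    -0.002  0.   ]
```

Call:
{"fn": "jog_arm", "kwargs": {
  "commands": [
    {"tx":-0.003,"ty":0,"tz":0.001,"rx":0,"ry":0,"rz":0},
    {"tx":-0.005,"ty":0,"tz":0.001,"rx":0,"ry":0,"rz":0},
    {"tx":-0.007,"ty":0,"tz":0.002,"rx":0,"ry":0,"rz":0},
    {"tx":-0.007,"ty":0,"tz":0.002,"rx":0,"ry":0,"rz":0}
  ]
}}

```text
t: 10.75
eef_pos: [588.4, 3.9, 193.7]
ee_rot: [-0.029, 0.992, 0.003, 0.126]
wrist_force: [-42.6, -2.1, 27.7]
opening: -0.1
grip_force: 21.2
```

Run:
```python
from h import *
where();plan([])
```

```text
blue [ -76.3 -156.2] [151.6  89.4] 0.2
blue [57.2  3. ] [89.4 64.7] 89.7
t 10.8 tip [ 7.3 -0.4 26.2] F [-42.9   0.2  27.7] rpy [ -0.  -14.5   0. ]
```

Call:
{"fn": "jog_arm", "kwargs": {
  "commands": [
    {"tx":0.003,"ty":0,"tz":-0.001,"rx":0,"ry":0,"rz":0},
    {"tx":0.01,"ty":0,"tz":-0.003,"rx":0,"ry":0,"rz":0},
    {"tx":0.04,"ty":0,"tz":-0.01,"rx":0,"ry":0,"rz":0},
    {"tx":0.091,"ty":0,"tz":-0.024,"rx":0,"ry":0,"rz":0},
    {"tx":0.06,"ty":0,"tz":-0.14,"rx":0,"ry":0,"rz":0},
    {"tx":0.029,"ty":0,"tz":-0.257,"rx":0,"ry":0,"rz":0},
    {"tx":0.029,"ty":0,"tz":-0.257,"rx":0,"ry":0,"rz":0},
    {"tx":0.029,"ty":0,"tz":-0.257,"rx":0,"ry":0,"rz":0}
  ]
}}

```text
t: 11.8
eef_pos: [542.5, 1.2, 313.3]
ee_rot: [-0.029, 0.991, 0.003, 0.129]
wrist_force: [-0.1, -0.2, -1.1]
opening: -0.2
grip_force: 0.0
```

Run:
```python
from h import *
im=where(); a=cv2.resize(im[100:300,180:440],None,fx=2.2,fy=2.2)
im2,d=manip.get_image("scene"); b=im2[180:360,200:500]; b=cv2.resize(b,None,fx=1.3,fy=1.3)
save(a,"p2.png"); 
for n,i,box in(("top",im,(340,180,380,215)),("scene",im2,(300,240,345,300))):
    c=cam(n); x0,y0,x1,y1=box
    for bl in blobs(i[y0:y1,x0:x1],(0,120,60),(8,255,255),3):
        uv=bl.mean(0)+[x0,y0]; o=st(c[3]); p=st(toplane(c,[uv],100))[0]; r=p-o; h=o+r*((6-o[0])/r[0])
        print(n,uv,h.round(1),np.hypot(h[1]+76,h[2]-30),np.arctan2(h[2]-30,h[1]+76))
plan([(-3,-160,200,0,0),(-3,-160,135,0,0)])
```

```text
blue [ -76.2 -156.3] [151.7  89.3] 0.0
blue [52.5  2.9] [72.8 90. ] 0.4
top [356.64705882 195.23529412] [   6.  -115.8  161.1] 136.99087911067582 1.8654787420964438
scene [322.51282051 258.53846154] [   6.  -112.4  145.5] 121.06323652734523 1.876048121900701
t 11.9 tip [-37.7  -0.4 144.9] F [-0.3 -0.1 -0.7] rpy [ -0.  -14.8   0. ]
(-3, -160, 200) t [-0.183 -0.319 -0.077] r [-0.     0.164  0.   ]
(-3, -160, 135) t [-0.15  -0.319  0.048] r [-0.     0.164  0.   ]
```

View pics/p2.png

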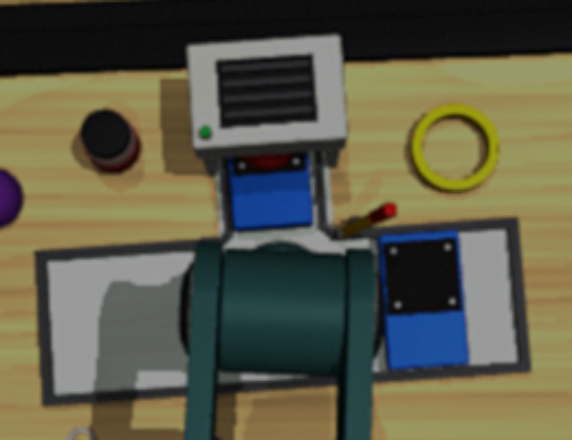

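Carrier is home (tail at x≈16–17 mm) with the sample under the hood, and the bar is at about 1.87 rad. Next I go over the bar to its outer side.

Run:
```python
from h import *
plan([(-38,-30,205,0,0),(-38,-162,205,0,0),(-3,-162,205,0,0),(-3,-162,135,0,0)])
```

```text
t 11.9 tip [-37.7  -0.4 144.9] F [-0.3 -0.1 -0.7] rpy [ -0.  -14.8   0. ]
(-38, -30, 205) t [-0.118 -0.059 -0.105] r [-0.     0.164  0.   ]
(-38, -162, 205) t [-0.118 -0.323 -0.105] r [-0.     0.164  0.   ]
(-3, -162, 205) t [-0.186 -0.323 -0.087] r [-0.     0.164  0.   ]
(-3, -162, 135) t [-0.15  -0.323  0.048] r [-0.     0.164  0.   ]
```

Call:
{"fn": "jog_arm", "kwargs": {
  "commands": [
    {"tx":-0.118,"ty":-0.059,"tz":-0.105,"rx":0,"ry":0.164,"rz":0},
    {"tx":-0.118,"ty":-0.059,"tz":-0.105,"rx":0,"ry":0.164,"rz":0},
    {"tx":-0.118,"ty":-0.323,"tz":-0.105,"rx":0,"ry":0.164,"rz":0},
    {"tx":-0.118,"ty":-0.323,"tz":-0.105,"rx":0,"ry":0.164,"rz":0},
    {"tx":-0.118,"ty":-0.323,"tz":-0.105,"rx":0,"ry":0.164,"rz":0},
    {"tx":-0.186,"ty":-0.323,"tz":-0.087,"rx":0,"ry":0.164,"rz":0},
    {"tx":-0.186,"ty":-0.323,"tz":-0.087,"rx":0,"ry":0.164,"rz":0},
    {"tx":-0.15,"ty":-0.323,"tz":0.048,"rx":0,"ry":0.164,"rz":0},
    {"tx":-0.15,"ty":-0.323,"tz":0.048,"rx":0,"ry":0.164,"rz":0},
    {"tx":-0.15,"ty":-0.323,"tz":0.048,"rx":0,"ry":0.164,"rz":0}
  ]
}}

```text
t: 13.15
eef_pos: [630.9, -155.3, 310.6]
ee_rot: [-0.029, 1.0, -0.0, 0.001]
wrist_force: [0.9, 0.7, 1.2]
opening: 0.4
grip_force: 0.0
```

```bash
cat >> h.py <<'E'
def arc(deg,r=105,e=10,x=-3):
    t=np.radians(deg); return (x,round(-76+r*np.cos(t)-7*np.sin(t)-e,1),round(30+r*np.sin(t)+7*np.cos(t),1),0,0)
E
python3 - <<'E'
from h import *
plan([(-3,-93,135,0,0)]+[arc(a) for a in(80,70,60,50,40,30,20,10)])
E
```

```text
t 13.15 tip [  -2.4 -161.7  137.6] F [1.  0.6 1.2] rpy [-0.  -0.1  0. ]
(-3, -93, 135) t [0.001 0.137 0.005] r [-0.     0.001  0.   ]
(-3, np.float64(-74.7), np.float64(134.6)) t [0.001 0.174 0.006] r [-0.     0.001  0.   ]
(-3, np.float64(-56.7), np.float64(131.1)) t [0.001 0.21  0.013] r [-0.     0.001  0.   ]
(-3, np.float64(-39.6), np.float64(124.4)) t [0.001 0.244 0.026] r [-0.     0.001  0.   ]
(-3, np.float64(-23.9), np.float64(114.9)) t [0.001 0.275 0.045] r [-0.     0.001  0.   ]
(-3, np.float64(-10.1), np.float64(102.9)) t [0.001 0.303 0.069] r [-0.     0.001  0.   ]
(-3, np.float64(1.4), np.float64(88.6)) t [0.001 0.326 0.098] r [-0.     0.001  0.   ]
(-3, np.float64(10.3), np.float64(72.5)) t [0.001 0.344 0.13 ] r [-0.     0.001  0.   ]
(-3, np.float64(16.2), np.float64(55.1)) t [0.001 0.356 0.165] r [-0.     0.001  0.   ]
```

Call:
{"fn": "jog_arm", "kwargs": {
  "commands": [
    {"tx":0,"ty":0.03,"tz":0.005,"rx":0,"ry":0,"rz":0},
    {"tx":0,"ty":0.055,"tz":0.005,"rx":0,"ry":0,"rz":0},
    {"tx":0,"ty":0.08,"tz":0.005,"rx":0,"ry":0,"rz":0},
    {"tx":0,"ty":0.1,"tz":0.005,"rx":0,"ry":0,"rz":0},
    {"tx":0,"ty":0.12,"tz":0.005,"rx":0,"ry":0,"rz":0},
    {"tx":0,"ty":0.137,"tz":0.005,"rx":0,"ry":0,"rz":0},
    {"tx":0,"ty":0.155,"tz":0.005,"rx":0,"ry":0,"rz":0},
    {"tx":0,"ty":0.174,"tz":0.006,"rx":0,"ry":0,"rz":0},
    {"tx":0,"ty":0.192,"tz":0.009,"rx":0,"ry":0,"rz":0},
    {"tx":0,"ty":0.21,"tz":0.013,"rx":0,"ry":0,"rz":0},
    {"tx":0,"ty":0.228,"tz":0.019,"rx":0,"ry":0,"rz":0}
  ]
}}

```text
t: 14.52
eef_pos: [624.4, -41.1, 299.9]
ee_rot: [-0.029, 1.0, -0.0, 0.001]
wrist_force: [0.4, -0.6, -0.5]
opening: 0.2
grip_force: 0.5
```

Run:
```python
from h import *
im2,d=manip.get_image("scene"); save(cv2.resize(im2[160:380,220:500],None,fx=2.5,fy=2.5),"p3.png")
plan([arc(a) for a in(60,50,40,30,20,10,4,0)]+[(-3,19,34,0,0)])
```

```text
t 14.57 tip [ -2.5 -46.6 126.4] F [ 0.9  0.6 -0.4] rpy [-0.  -0.1  0. ]
(-3, np.float64(-39.6), np.float64(124.4)) t [0.001 0.014 0.004] r [-0.     0.001  0.   ]
(-3, np.float64(-23.9), np.float64(114.9)) t [0.001 0.045 0.023] r [-0.     0.001  0.   ]
(-3, np.float64(-10.1), np.float64(102.9)) t [0.001 0.073 0.047] r [-0.     0.001  0.   ]
(-3, np.float64(1.4), np.float64(88.6)) t [0.001 0.096 0.076] r [-0.     0.001  0.   ]
(-3, np.float64(10.3), np.float64(72.5)) t [0.001 0.114 0.108] r [-0.     0.001  0.   ]
(-3, np.float64(16.2), np.float64(55.1)) t [0.001 0.125 0.143] r [-0.     0.001  0.   ]
(-3, np.float64(18.3), np.float64(44.3)) t [0.001 0.13  0.164] r [-0.     0.001  0.   ]
(-3, np.float64(19.0), np.float64(37.0)) t [0.001 0.131 0.179] r [-0.     0.001  0.   ]
(-3, 19, 34) t [0.001 0.131 0.185] r [-0.     0.001  0.   ]
```

View pics/p3.png

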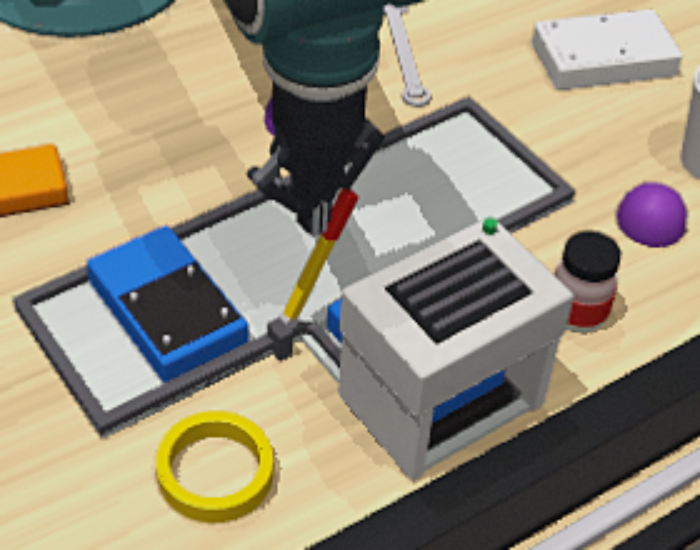

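The bar (pivot at px (285,335), red end at (340,215)) now leans inwards to about 65°, with the fingertip behind it. Next I follow the arc down.

Call:
{"fn": "jog_arm", "kwargs": {
  "commands": [
    {"tx":0,"ty":0.014,"tz":0.004,"rx":0,"ry":0,"rz":0},
    {"tx":0,"ty":0.03,"tz":0.013,"rx":0,"ry":0,"rz":0},
    {"tx":0,"ty":0.045,"tz":0.023,"rx":0,"ry":0,"rz":0},
    {"tx":0,"ty":0.06,"tz":0.035,"rx":0,"ry":0,"rz":0},
    {"tx":0,"ty":0.073,"tz":0.047,"rx":0,"ry":0,"rz":0},
    {"tx":0,"ty":0.085,"tz":0.061,"rx":0,"ry":0,"rz":0},
    {"tx":0,"ty":0.096,"tz":0.076,"rx":0,"ry":0,"rz":0},
    {"tx":0,"ty":0.106,"tz":0.092,"rx":0,"ry":0,"rz":0},
    {"tx":0,"ty":0.114,"tz":0.108,"rx":0,"ry":0,"rz":0},
    {"tx":0,"ty":0.12,"tz":0.125,"rx":0,"ry":0,"rz":0},
    {"tx":0,"ty":0.125,"tz":0.143,"rx":0,"ry":0,"rz":0},
    {"tx":0,"ty":0.13,"tz":0.16,"rx":0,"ry":0,"rz":0}
  ]
}}

```text
t: 16.08
eef_pos: [620.8, 23.2, 219.5]
ee_rot: [-0.029, 1.0, -0.0, 0.001]
wrist_force: [0.7, -0.2, -0.1]
opening: 0.2
grip_force: 0.4
```

Run:
```python
from h import *
plan([arc(0),(-3,19,34,0,0)])
```

```text
t 16.07 tip [-2.1 16.9 46.5] F [ 0.7 -0.2 -0.1] rpy [-0.1 -0.1 -0. ]
(-3, np.float64(19.0), np.float64(37.0)) t [0.001 0.004 0.019] r [-0.001  0.001 -0.   ]
(-3, 19, 34) t [0.001 0.004 0.025] r [-0.001  0.001 -0.   ]
```

Call:
{"fn": "jog_arm", "kwargs": {
  "commands": [
    {"tx":0.001,"ty":0.002,"tz":0.006,"rx":0,"ry":0,"rz":0},
    {"tx":0.001,"ty":0.003,"tz":0.011,"rx":0,"ry":0,"rz":0},
    {"tx":0.001,"ty":0.003,"tz":0.015,"rx":0,"ry":0,"rz":0},
    {"tx":0.001,"ty":0.003,"tz":0.018,"rx":0,"ry":0,"rz":0},
    {"tx":0.001,"ty":0.003,"tz":0.018,"rx":0,"ry":0,"rz":0}
  ]
}}

```text
t: 16.7
eef_pos: [620.3, 24.6, 211.2]
ee_rot: [-0.029, 1.0, -0.0, 0.001]
wrist_force: [0.4, 0.6, 0.3]
opening: -0.0
grip_force: 0.0
```

Run:
```python
from h import *
plan([(-3,19,34,0,0)])
```

```text
t 16.7 tip [-2.6 18.4 38.2] F [0.4 0.6 0.3] rpy [-0.  -0.1 -0. ]
(-3, 19, 34) t [0.    0.001 0.008] r [-0.001  0.001 -0.   ]
```

Call:
{"fn": "jog_arm", "kwargs": {
  "commands": [
    {"tx":0,"ty":0,"tz":0.003,"rx":0,"ry":0,"rz":0},
    {"tx":0,"ty":0,"tz":0.006,"rx":0,"ry":0,"rz":0},
    {"tx":0,"ty":0,"tz":0.006,"rx":0,"ry":0,"rz":0}
  ]
}}

```text
t: 17.08
eef_pos: [620.5, 24.6, 209.9]
ee_rot: [-0.029, 1.0, -0.0, 0.002]
wrist_force: [-8.6, -0.3, 16.9]
opening: -0.1
grip_force: 8.6
```

Run:
```python
from h import *
plan([]); im2,d=manip.get_image("scene"); save(cv2.resize(im2[200:360,280:460],None,fx=3.7,fy=3.7,interpolation=cv2.INTER_CUBIC),"p4.png")
```

```text
t 17.07 tip [-2.1 18.4 36.9] F [-8.6  0.2 16.9] rpy [-0.1 -0.2 -0. ]
```

View pics/p4.png

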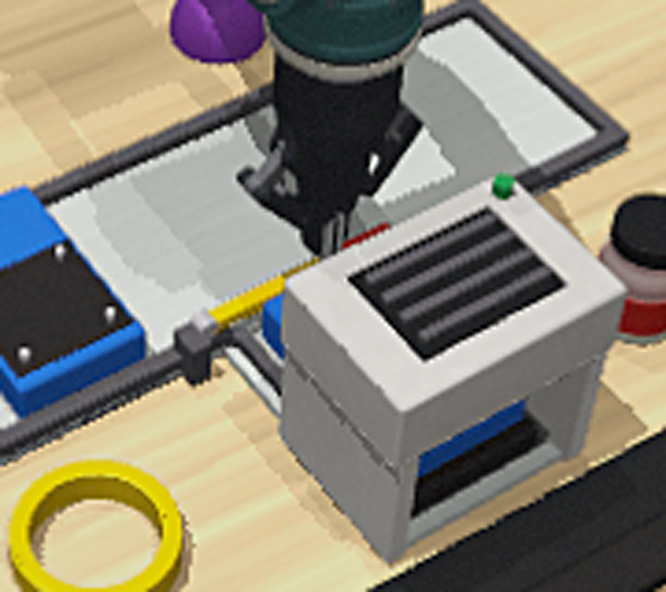

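The bar lies level across the mouth from px (210,315) to (390,235), and the force jump shows it on its end stop. I withdraw upwards, then back and away.

Call:
{"fn": "jog_arm", "kwargs": {
  "commands": [
    {"tx":0,"ty":0,"tz":-0.02,"rx":0,"ry":0,"rz":0},
    {"tx":0,"ty":0,"tz":-0.1,"rx":0,"ry":0,"rz":0},
    {"tx":0,"ty":0,"tz":-0.2,"rx":0,"ry":0,"rz":0},
    {"tx":0,"ty":0,"tz":-0.3,"rx":0,"ry":0,"rz":0},
    {"tx":0.1,"ty":0,"tz":-0.35,"rx":0,"ry":0,"rz":0},
    {"tx":0.2,"ty":0,"tz":-0.35,"rx":0,"ry":0,"rz":0},
    {"tx":0.3,"ty":0,"tz":-0.35,"rx":0,"ry":0,"rz":0},
    {"tx":0.35,"ty":0,"tz":-0.35,"rx":0,"ry":0,"rz":0},
    {"tx":0.35,"ty":0,"tz":-0.35,"rx":0,"ry":0,"rz":0},
    {"tx":0.35,"ty":0,"tz":-0.35,"rx":0,"ry":0,"rz":0}
  ]
}}

```text
t: 18.38
eef_pos: [445.5, 14.6, 383.2]
ee_rot: [-0.029, 1.0, -0.0, 0.001]
wrist_force: [0.0, -0.6, 0.1]
opening: 0.1
grip_force: 0.0
```

Run:
```python
from h import *
im=where(); plan([])
im2,d=manip.get_image("scene")
a=cv2.resize(im[130:270,200:420],(770,490),interpolation=cv2.INTER_CUBIC)[:, :400]
b=cv2.resize(im2[200:360,280:390],None,fx=3.06,fy=3.06,interpolation=cv2.INTER_CUBIC)
save(np.hstack([a,b[:490],]) if b.shape[0]>=490 else np.hstack([a[:b.shape[0]],b]),"p5.png")
for n,i in(("top",im),("scene",im2)):
    c=cam(n)
    for bl in blobs(i,(0,130,60),(9,255,255),6):
        h=st(toplane(c,[bl.mean(0)],30))[0]
        if abs(h[0])<60 and abs(h[1])<120: print(n,bl.mean(0),h)
```

```text
blue [ -76.3 -156.3] [151.6  89.5] 0.0
blue [52.5  2.9] [72.8 90. ] 0.4
t 18.43 tip [-177.4   18.5  209.9] F [ 0.5 -0.  -0.5] rpy [-0.1 -0.1 -0. ]
top [287.47826087 208.52173913] [ 6.19132197 44.00024162 30.        ]
scene [376.     264.5625] [-0.41506216 42.61058342 30.        ]
```

View pics/p5.png

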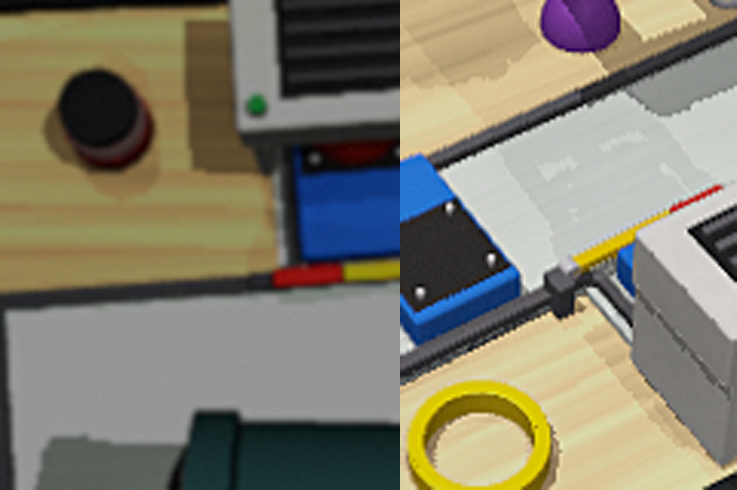

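The red end is at station (6, 44, 30), so the bar is fully down. The carrier has not moved from home, and the arm is clear of everything.

```bash
python3 -c "
from cell import manip; print(manip.finish_job())"
```

```text
the job is handed in; nothing more can be done
None
```

I pushed the carrier with the red sample home against the stop and swung the drop bar down level across the mouth behind it; the empty carrier did not move, and I handed the job in at about 18 s (no verdict was returned).

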